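# Draw a spacer out of a deep pocket with sprung tongs

## Robot

A 7-joint arm with a two-finger parallel gripper is mounted at the origin on a cart in front of the work surface, level with it; the furniture and walls round the work are solid. World frame = base frame: x ahead of the robot, y to its left, z up, the work surface at z = 0. Lengths are in m, angles in rad, forces in N, time in s.
With the tool pointing down it reaches from about 0.4 to 0.85 m from the base axis. Payload 4.5 kg.
Tool frame: the origin (TCP) lies on the centre line of the jaws, within the pads' length; the fingertips stand ctrl.tip_reach ahead of it and the grasp point (between the pads) lies 2 mm behind it (ctrl.tip_reach is the distance from the TCP to the fingertips, in m); x points along the fingers, y is the direction in which the jaws open and shut, and the axes are right-handed (so a half turn about x gives the same grasp; the last joint's range is limited). The gripper opens to 85 mm and grips with 20 to 120 N. Pads are 22 mm wide; open, the fingers measure 114 mm over their backs; the gripper's body (76 mm by 85 mm) begins 54 mm behind the grasp point. The pads swing forward as they close: fully open they stand 13 mm farther back than shut.
Start: joints at [-1.124, 0.689, -0.195, 1.565, 0.157, 0.902, -0.215], TCP at [0.251, 0.573, 0.248] pointing down, gripper open.
Joint ranges: [-3.01, 3.01], [-0.46, 2.08], [-1.47, 1.51], [0.13, 2.56], [-1, 4.14], [0.04, 2.09], [-2.66, 2.66]. Speed limits (rad/s): [2.57, 2.57, 3.14, 3.14, 3.14, 3.14, 3.14].

## Interface

Orientations are given as [roll, pitch, yaw] about the fixed x, y, z axes, in that order (R = Rz(yaw) Ry(pitch) Rx(roll)).
In Python, from workcell import ctrl, cams, workorder, spotter gives the robot as it stands. The module is installed in compiled form; this text tells all that it offers.
- The arm moves only by the tool step_arm, never from a script. Its argument "rows" is a list of rows, each an object of numbers: "jaw": the opening in per cent of the stroke, from 0 (shut) to 100 (fully open); "dx", "dy", "dz": the shift along the tool's x, y, z in m; "roll": the turn about the tool's x in degrees. In form: [{"jaw": .., "dx": .., "dy": .., "dz": .., "roll": ..}, ...]. A call has 1 to 10 rows; each row shifts and turns the commanded pose from where the row before left it, along the tool's axes as they then stand; what a row does not reach is not made up. A row lasts 1/10 s, in which the tool goes at most 50 mm and 8.59 degrees, less where a joint would pass 70% of its speed; a pose out of reach is approached as far as the arm can. A call with a gripper value outside its range is refused whole. The fingers move at their own pace and stop on an object; the grip force is fixed at half the most. Time passes only in rows, so rows that do not move let the fingers close. It gives the time, the measured TCP pose, the force and the opening at its end, in the units of the state.
- ctrl.read_state(): the state, without advancing time (a new reading comes with each control period).
- cams.read_camera(name): name is "scene" or "top" or "wrist"; returns a dict with "img" (400x640x3 uint8, red, green, blue), "fx", "fy", "cx", "cy" (pixels), "dist" ([k1, k2, p1, p2, k3] as OpenCV has them; the pictures are not rectified), "cam_to_world" (4x4, takes a point from camera to world coordinates); the wrist camera has in their place "mount" (4x4, takes a point from camera to tool coordinates, whose origin is the TCP and whose axes are the tool frame's). Camera axes: x right, y down, z forward; pixel columns grow to the right and rows downward; lengths in m; the calibration is good to about 2 mm. A picture is of the moment at which its call begins: read the wrist's pose just before it. There is no depth.
- workorder.job_done(): hands the job in, once; it reports no verdict.
Trained networks look in a picture, given as the dict that the camera call returned (one of the last four; its "shot" number tells which), for a name from the list of things; names that differ only in an ending like _2 or _b are one class to them, and where a whole thing is asked for, a point or a joint stands for the part that bears it (a point fixed in the world has none). Each returns a list of dicts, best first, with "p" (0 to 1); they miss things now and then, are a little off and sometimes report something else, mostly with a low value. They report only what shows in the picture. A call takes as long as a camera call.
- spotter.spot_in(picture, target): "at" ([row, column] in pixels, amid what is visible of it).
- spotter.cut_out(picture, target): "pixels" (400x640 bool, what is visible of it) and "at" ([row, column] in pixels, amid what is visible of it).
- spotter.place_of(picture, target): "at" ([row, column] in pixels: a listed point, or the origin of a listed thing).
The state is a dict: "t": time; "joints": joint angles; "joint_velocities": joint speeds; "joint_efforts": joint torques, N m; "eef_pos": TCP position; "orientation": TCP orientation; "force": force on the tool from outside, world axes, zero at the start; "ft_torque": the same for the moment, N m; "opening": finger opening in m.
Only numpy, scipy, OpenCV 4.12 (cv2) and the standard library are available. Lean on these libraries where they do the work, as an engineer would, in place of code of your own. Each camera call takes 0.05 s, during which the arm holds its last target. There are 200 camera calls.

## Task

A small tubular spacer sits at the bottom of the deep, narrow pocket in the metal fixture block, held there by a spring plunger. Take the sprung tongs out of their wooden stand, grip the spacer with them down in the pocket - firmly enough that it does not slip, but not so hard that the thin-walled spacer is crushed, and without forcing the tongs against the block - draw it out and lower it gently into the pocket of the gauge nest until it stands upright on the stop plate in there, which is set at a different height each time and must not be pressed hard. Then put the tongs back upright in their stand; touch the spacer only with the tongs, and leave the jar, the thread spool, the wax tin and the glue bottle where they are.

Things in the scene. Friction and masses are not known exactly. Their poses are not given: they have to be found in the camera images.
- tongs_grip (a point): Centre between the finger plates of the sprung steel tongs (118 mm tall, about 90 g, standing tips down in the stand), 79 mm above the tips, 39 mm below the top. Own z up; own y is the direction to squeeze. Plates 14 mm wide (x), 64 to 94 mm above the tips. Outer width over the plates: free 32 mm here and 34 mm at their lower ends; with the tips on the spacer parallel and 28 mm.
- tongs_tip (a point): Midway between the tongs' tips, at their lower ends. Each tip is 8 mm wide (own x), 3 mm thick (own y), with a flat inner face 24 mm tall; the shank above is 9 mm wide. Gap between the tips: free 28 mm, on the spacer 14 mm; squeezed on nothing they all but meet.
- jaw_a: The tongs' arm on their own +y side; origin at the hinge, 113 mm above the tips. The arms move equally. Springs push each plate out with 6 to 8 N when free (a slight squeeze of 1 to 2 mm over the plates carries the tongs, tips still open), about 15 N when the tips reach the spacer; beyond that each 10 N more on the plates gives about 3 N at the tips.
- jaw_b: The tongs' arm on their own -y side; origin at the hinge, 113 mm above the tips.
- stand_well (a point): Floor centre of the well in the fixed wooden tongs stand (60 x 90 mm, 50 mm tall). Well 12 mm wide (own x), 42 mm long (own y), 44 mm deep, floor 6 mm above the table; the mouth's long edges slope like a funnel, 20 mm wide at the top, 8 mm deep. The tongs stand loosely in it on their tips, own y axes parallel.
- pocket_mouth (a point): Centre of the pocket's mouth, on top of the fixed aluminium fixture block (80 x 100 mm, 60 mm tall). Pocket 18 mm wide (own x), 44 mm long (own y), 52 mm deep, flat floor. A spring plunger in the middle of its +x wall, 10 mm above the pocket floor, nose 16 mm wide, presses the spacer to the -x wall with 3 to 4 N; drawing the spacer up takes about 3 to 6 N, varying from case to case.
- spacer_mid (a point): Centre of the spacer: dark steel tube, 14 mm outside, 8 mm bore, 18 mm tall, about 20 g, standing on the pocket floor against the -x wall, up to 4 mm off the middle along the pocket. Own z is its axis. Thin-walled: more than 15 N from a tip crushes it (some 60 to 70 N on the plates); under 3 to 5 N it slips (25 to 30 N on the plates).
- spacer: The same spacer; origin at the centre of its underside.
- nest_mouth (a point): Centre of the mouth of the gauge nest's pocket, on top of the fixed dark steel nest (70 x 90 mm, 60 mm tall, feet at its -x and +x sides, brass clamp screw at -x). Pocket 26 mm wide (own x), 50 mm long (own y). Its floor is a stop plate set 10 to 40 mm below the mouth: not measured, to be felt. The plate gives 3 mm on a spring (1 N to start, 7 N at the end), then is hard; over 12 N upsets it.
- nest: The same gauge nest with its stop; origin at the centre of its underside.
- block: The fixture block; origin at the centre of its underside.
- glass_jar: Glass jar, 82 mm across, 151 mm tall, bystander (leave alone); origin at the centre of its underside.
- spool: Wooden thread spool, 39 mm across, 45 mm tall, bystander; origin at the centre of its underside.
- wax: Round wax tin, 70 mm across, 24 mm tall, bystander; origin at the centre of its underside.
- glue: Small glue bottle, 44 mm across, 126 mm tall, bystander; origin at the centre of its underside.

How it is judged:
On the way, in this order (a step that is already met when the one before it is completed fails the run):
1. both tips of the tongs grip the spacer down in the pocket (contact force between each of jaw_a, jaw_b and spacer above 1.5 N and z of spacer_mid in the frame of pocket_mouth below -0.035 m), for 0.1 s.
2. the spacer is drawn clear of the pocket in the tongs (contact force between each of jaw_a, jaw_b and spacer above 0.8 N and z of spacer_mid in the frame of pocket_mouth above 0.012 m), for 0.1 s.
3. the spacer, still in the tongs, is lowered into the nest until it rests on the stop (contact force between each of jaw_a, jaw_b and spacer above 0.4 N and contact force between spacer and nest above 0.2 N and horizontal distance between spacer_mid and nest_mouth below 0.018 m and z of spacer_mid in the frame of nest_mouth below 0.003 m), for 0.05 s.
At the end, for the whole second after the job is handed in: The spacer stands upright (0.12 rad) and at rest on the stop in the nest, within 18 mm of the pocket's middle, its centre at most 3 mm above the mouth; the tongs stand upright (0.15 rad) in the well of their stand, tips within 10 mm of its middle and 6 mm of its floor (horizontal distance between spacer_mid and nest_mouth below 0.018 m and z of spacer_mid in the frame of nest_mouth below 0.003 m and angle between spacer_mid's own z axis and vertical below 0.12 rad and linear speed of spacer below 0.02 m/s and horizontal distance between tongs_tip and stand_well below 0.01 m and z of tongs_tip in the frame of stand_well below 0.006 m and angle between tongs_grip's own z axis and vertical below 0.15 rad); the robot touches nothing.
It fails at once if the spacer is crushed: more than 15 N from either tip (contact force between any of jaw_a, jaw_b and spacer above 15 N).
It fails at once if the tongs are forced against the block with more than 25 N (contact force between any of jaw_a, jaw_b and block above 25 N).
It fails at once if the stop is upset: the nest is pressed with more than 12 N in all (contact force between nest and anything else above 12 N).
It fails at once if the gripper's fingers touch the spacer (contact force between the fingers and spacer above 0.5 N).
It fails at once if the jar, spool, wax tin or glue bottle is moved by more than 30 mm (distance of any of glass_jar, spool, wax, glue from where it was at the start of the episode above 0.03 m).
It also fails if it takes over 64 s, if anything falls off the work surface, if the arm or the gripper's body presses on something with over 40 N, if the wrist force passes 120 N, or if a joint passes its speed limit or range.

## Working session

There is one attempt and no reset: what is moved stays moved. The work goes in short steps, Python scripts to look and compute and a tool call to move; the robot and the scene stay as the last step left them, time stands still between calls to the robot, and variables do not carry over. Pictures are saved under pics/ and viewed, about 8 in all and at most 12, crops included, and the job is handed in when it is done.

Besides the shell and the picture viewer there is one more tool, called after "Emit:" by a JSON object that holds its "name" and its "arguments", one argument or row to a line. step_arm: Moves the arm, as the interface text tells. Its arguments: {"type":"object","properties":{"rows":{"type":"array","items":{"type":"object","properties":{"jaw":{"type":"number"},"dx":{"type":"number"},"dy":{"type":"number"},"dz":{"type":"number"},"roll":{"type":"number"}}}}},"required":["rows"]}

```bash
mkdir -p pics; cat > h.py <<'E'
import numpy as np, cv2
from scipy.spatial.transform import Rotation as R
from workcell import ctrl, cams, workorder, spotter
def shot(n):
    s=ctrl.read_state(); p=cams.read_camera(n)
    if n=="wrist":
        T=np.eye(4); T[:3,:3]=R.from_euler('xyz',s["orientation"]).as_matrix(); T[:3,3]=s["eef_pos"]
        p["T"]=T@np.array(p["mount"])
    else: p["T"]=np.array(p["cam_to_world"])
    p["K"]=np.array([[p["fx"],0,p["cx"]],[0,p["fy"],p["cy"]],[0,0,1.]])
    return p
def ray(p,at):
    u=cv2.undistortPoints(np.array([[[at[1],at[0]]]],float),p["K"],np.array(p["dist"],float))[0,0]
    d=p["T"][:3,:3]@np.array([u[0],u[1],1.]); return p["T"][:3,3],d/np.linalg.norm(d)
def onz(p,at,z):
    o,d=ray(p,at); return (o+d*(z-o[2])/d[2]).round(4)
def proj(p,X):
    Ti=np.linalg.inv(p["T"]); c=(Ti[:3,:3]@np.atleast_2d(X).T).T+Ti[:3,3]
    return cv2.projectPoints(c,np.zeros(3),np.zeros(3),p["K"],np.array(p["dist"],float))[0][:,0]
def tri(a,b):
    A=np.zeros((3,3));y=np.zeros(3)
    for o,d in (a,b):
        M=np.eye(3)-np.outer(d,d);A+=M;y+=M@o
    return np.linalg.solve(A,y).round(4)
def save(p,f,crop=None,s=1):
    im=p["img"][:,:,::-1]
    if crop: r0,r1,c0,c1=crop; im=im[r0:r1,c0:c1]
    cv2.imwrite("pics/"+f,cv2.resize(im,None,fx=s,fy=s,interpolation=cv2.INTER_CUBIC))
E
python3 - <<'E'
from h import *
s=ctrl.read_state(); print(s, ctrl.tip_reach)
P={n:shot(n) for n in("top","scene")}
for n in P: print(n,P[n]["T"].round(3).tolist(),P[n]["fx"])
im=np.vstack([P[n]["img"] for n in P])[:,:,::-1]
cv2.imwrite("pics/a.png",cv2.resize(im,(480,600),interpolation=cv2.INTER_AREA))
Z=dict(tongs_grip=.085,tongs_tip=.006,stand_well=.006,pocket_mouth=.06,spacer_mid=.017,nest_mouth=.06,nest=0,block=0,glass_jar=0,spool=0,wax=0,glue=0,jaw_a=.119,jaw_b=.119)
for k,z in Z.items():
    r={}
    for n in P:
        q=spotter.place_of(P[n],k)
        if q: r[n]=q[0]; print(k,n,np.round(q[0]["at"],1),round(q[0]["p"],2),onz(P[n],q[0]["at"],z), len(q))
    if len(r)==2: print("   tri",tri(*[ray(P[n],r[n]["at"]) for n in P]))
E
```

```text
{'t': 0.0, 'joints': array([-1.12414932,  0.68999543, -0.19451353,  1.56638411,  0.1573007 ,
        0.90247161, -0.2150623 ]), 'joint_velocities': array([ 4.20767518e-06, -1.44305411e-03,  1.07340544e-03, -6.75857311e-04,
       -1.25638791e-03,  8.88443304e-05, -6.55209924e-04]), 'joint_efforts': array([ 7.20076314e-04, -5.39612567e+01, -1.26671970e+00, -1.58546412e+01,
        8.97439895e-03,  9.45055916e-03,  5.21706731e-07]), 'eef_pos': array([0.25055291, 0.57189146, 0.24746618]), 'orientation': array([-1.49943119,  1.56892977, -1.91215108]), 'force': array([ 0.0115241 , -1.16972384, -0.57435122]), 'ft_torque': array([-0.0065696 , -0.00128249, -0.02943594]), 'opening': 0.08510838978199363} 0.017
top [[0.017, -0.998, 0.053, 0.551], [-1.0, -0.018, -0.009, 0.015], [0.01, -0.053, -0.999, 1.006], [0.0, 0.0, 0.0, 1.0]] 387.164971188454
scene [[0.601, -0.461, 0.653, -0.137], [-0.799, -0.369, 0.475, -0.547], [0.022, -0.807, -0.59, 0.768], [0.0, 0.0, 0.0, 1.0]] 445.1358843550889
tongs_grip top [214.2 304.2] 0.55 [0.5564 0.0562 0.085 ] 1
tongs_grip scene [192.1 287.8] 0.6 [0.5666 0.0563 0
[... 1243 characters left out ...]
172.1 311.7] 0.65 [0.6669 0.0427 0.    ] 1
spool scene [205.3 313.6] 0.53 [0.6515 0.0353 0.    ] 1
   tri [ 0.6673  0.0446 -0.0142]
wax top [167.2 223.3] 0.84 [0.6754 0.2726 0.    ] 1
wax scene [171.6 255.9] 0.62 [0.6746 0.2768 0.    ] 1
   tri [0.6741 0.2737 0.0014]
glue top [208.3 426.2] 0.57 [ 0.5777 -0.2567  0.    ] 1
glue scene [264.3 392.2] 0.93 [ 0.5863 -0.2513  0.    ] 2
   tri [ 0.5777 -0.2545  0.0089]
jaw_a top [214.1 307.5] 0.49 [0.5566 0.0472 0.119 ] 1
jaw_a scene [204.1 314.6] 0.71 [ 0.5344 -0.054   0.119 ] 3
   tri [0.5771 0.0207 0.0593]
jaw_b top [214.1 307.5] 0.49 [0.5566 0.0472 0.119 ] 1
jaw_b scene [204.1 314.6] 0.71 [ 0.5344 -0.054   0.119 ] 3
   tri [0.5771 0.0207 0.0593]
```

View pics/a.png

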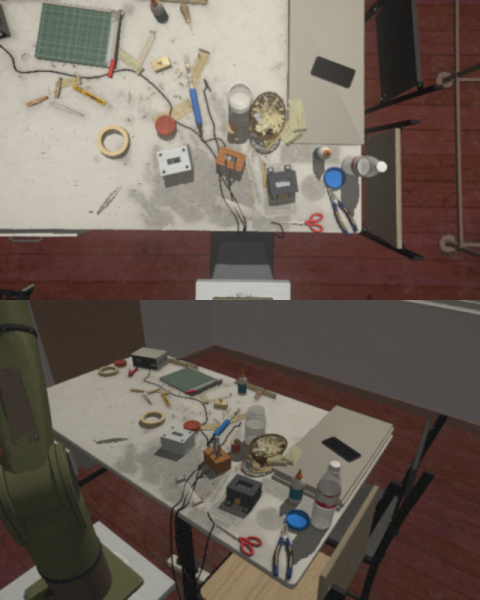

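```bash
python3 - <<'E'
from h import *
s=ctrl.read_state(); print(R.from_euler('xyz',s["orientation"]).as_matrix().round(3))
p=shot("top"); save(p,"b.png",(180,280,195,415),3.6)
w=shot("wrist"); print(np.array(w["mount"]).round(3).tolist(),w["fx"])
for k in ("jaw_a","block","nest","stand_well"):
    q=spotter.cut_out(p,k)
    if q:
        m=q[0]["pixels"].astype(np.uint8); print(k,m.sum(),q[0]["p"],cv2.minAreaRect(np.argwhere(m)[:,::-1].astype(np.float32)))
E
```

```text
[[ 0.     0.401  0.916]
 [ 0.     0.916 -0.401]
 [-1.     0.    -0.   ]]
[[0.001, -0.311, 0.95, -0.125], [1.0, 0.001, -0.001, -0.0], [-0.001, 0.95, 0.311, -0.079], [0.0, 0.0, 0.0, 1.0]] 281.3961373563219
block 1550 0.87 ((233.2288055419922, 213.59817504882812), (34.54985046386719, 46.29761505126953), 78.2317123413086)
nest 1422 0.61 ((376.1791687011719, 242.16473388671875), (43.7164421081543, 38.62253189086914), 81.25383758544922)
stand_well 745 0.57 ((307.5099182128906, 210.63803100585938), (36.05485916137695, 24.133493423461914), 19.09349250793457)
```

View pics/b.png

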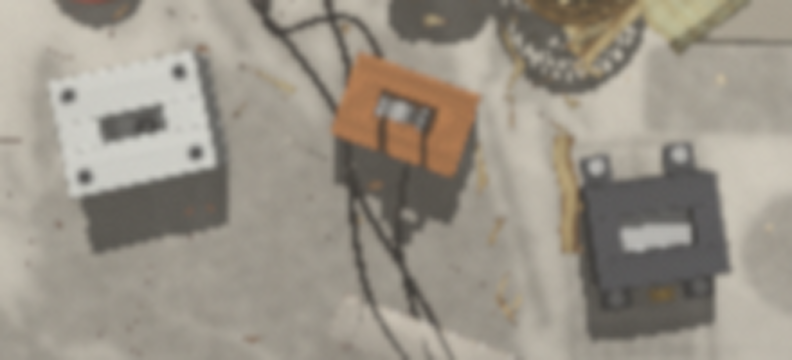

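Emit:
{"name": "step_arm", "arguments": {
  "rows": [
    {"roll": -4.5},
    {"dy": -0.0261, "dz": 0.0308},
    {"dy": -0.0261, "dz": 0.0308},
    {"dy": -0.0261, "dz": 0.0308},
    {"dy": -0.0261, "dz": 0.0308},
    {"dy": -0.0261, "dz": 0.0308},
    {"dy": -0.0261, "dz": 0.0308},
    {"dy": -0.0261, "dz": 0.0308},
    {"dy": -0.0261, "dz": 0.0308},
    {"dy": -0.0261, "dz": 0.0308}
  ]
}}

```text
invalid input at $.rows[0]: expected keys jaw, dx, dy, dz, roll
```

Emit:
{"name": "step_arm", "arguments": {
  "rows": [
    {"dy": -0.0261, "dz": 0.0308},
    {"dy": -0.0261, "dz": 0.0308},
    {"dy": -0.0261, "dz": 0.0308},
    {"dy": -0.0261, "dz": 0.0308},
    {"dy": -0.0261, "dz": 0.0308},
    {"dy": -0.0261, "dz": 0.0308, "dx": 0.025},
    {"dx": 0},
    {"dx": 0},
    {"dx": 0}
  ]
}}

```text
invalid input at $.rows[0]: expected keys jaw, dx, dy, dz, roll
```

```bash
python3 - <<'E'
from h import *
s=ctrl.read_state(); print(s["t"],s["eef_pos"],s["force"],s["opening"]);print(R.from_euler('xyz',s["orientation"]).as_matrix().round(3))
p=shot("wrist"); save(p,"c.png")
for k,z in dict(tongs_grip=.085,tongs_tip=.006,stand_well=.006,jaw_a=.119).items():
    for q in spotter.place_of(p,k)[:2]: print(k,np.round(q["at"],1),round(q["p"],2),onz(p,q["at"],z))
E
```

```text
1.8 [0.25071455 0.57253449 0.24832213] [-0.52421257  0.76357682 -0.11280891] 0.08556342913530886
[[-0.     0.401  0.916]
 [ 0.     0.916 -0.401]
 [-1.     0.    -0.   ]]
```

View pics/c.png

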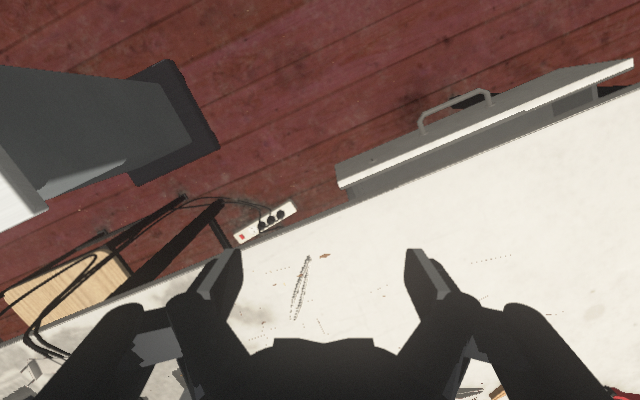

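All keys are required; the picture only shows the floor/table edge and the fingers (no move was made). Resending in full.

Emit:
{"name": "step_arm", "arguments": {
  "rows": [
    {"jaw": 100, "dx": 0, "dy": 0, "dz": 0, "roll": -4.5},
    {"jaw": 100, "dx": 0, "dy": -0.0261, "dz": 0.0308, "roll": 0},
    {"jaw": 100, "dx": 0, "dy": -0.0261, "dz": 0.0308, "roll": 0},
    {"jaw": 100, "dx": 0, "dy": -0.0261, "dz": 0.0308, "roll": 0},
    {"jaw": 100, "dx": 0, "dy": -0.0261, "dz": 0.0308, "roll": 0},
    {"jaw": 100, "dx": 0, "dy": -0.0261, "dz": 0.0308, "roll": 0},
    {"jaw": 100, "dx": 0, "dy": -0.0261, "dz": 0.0308, "roll": 0},
    {"jaw": 100, "dx": 0, "dy": -0.0261, "dz": 0.0308, "roll": 0},
    {"jaw": 100, "dx": 0, "dy": -0.0261, "dz": 0.0308, "roll": 0},
    {"jaw": 100, "dx": 0, "dy": -0.0261, "dz": 0.0308, "roll": 0}
  ]
}}

```text
t: 3.05
eef_pos: [0.4363, 0.2583, 0.2485]
orientation: [0.917, 1.57, 0.583]
force: [1.7, -0.4, 0.2]
opening: 0.0853
```

Emit:
{"name": "step_arm", "arguments": {
  "rows": [
    {"jaw": 100, "dx": 0, "dy": -0.0261, "dz": 0.0308, "roll": 0},
    {"jaw": 100, "dx": 0, "dy": -0.0261, "dz": 0.0308, "roll": 0},
    {"jaw": 100, "dx": 0, "dy": -0.0261, "dz": 0.0308, "roll": 0},
    {"jaw": 100, "dx": 0, "dy": -0.0261, "dz": 0.0308, "roll": 0},
    {"jaw": 100, "dx": 0, "dy": -0.0261, "dz": 0.0308, "roll": 0},
    {"jaw": 100, "dx": 0.025, "dy": -0.0261, "dz": 0.0308, "roll": 0},
    {"jaw": 100, "dx": 0, "dy": 0, "dz": 0, "roll": 0},
    {"jaw": 100, "dx": 0, "dy": 0, "dz": 0, "roll": 0}
  ]
}}

```text
t: 3.85
eef_pos: [0.5586, 0.05, 0.2226]
orientation: [-2.691, 1.569, -3.028]
force: [0.3, 0.5, -0.2]
opening: 0.0856
```

```bash
python3 - <<'E'
from h import *
s=ctrl.read_state(); print(s["t"],s["eef_pos"],s["force"],s["opening"]);print(R.from_euler('xyz',s["orientation"]).as_matrix().round(3))
p=shot("wrist"); save(p,"d.png")
for k,z in dict(tongs_grip=.085,tongs_tip=.006,stand_well=.006,jaw_a=.119).items():
    for q in spotter.place_of(p,k)[:2]: print(k,np.round(q["at"],1),round(q["p"],2),onz(p,q["at"],z))
E
```

```text
3.85 [0.55855985 0.04995434 0.22255399] [ 0.31082489  0.52258297 -0.18385362] 0.08563936339167846
[[-0.002  0.331  0.944]
 [-0.     0.944 -0.331]
 [-1.    -0.001 -0.001]]
tongs_grip [196.2 327.2] 0.83 [0.5665 0.0507 0.085 ]
tongs_grip [164.2 171.5] 0.53 [ 0.4877 -0.0784  0.085 ]
stand_well [173.4 323.7] 0.8 [0.5618 0.0487 0.006 ]
stand_well [177.7 327.2] 0.54 [0.5684 0.051  0.006 ]
jaw_a [202.7 323.4] 0.55 [0.5603 0.0489 0.119 ]
jaw_a [208.2 324. ] 0.44 [0.5652 0.0477 0.119 ]
```

View pics/d.png

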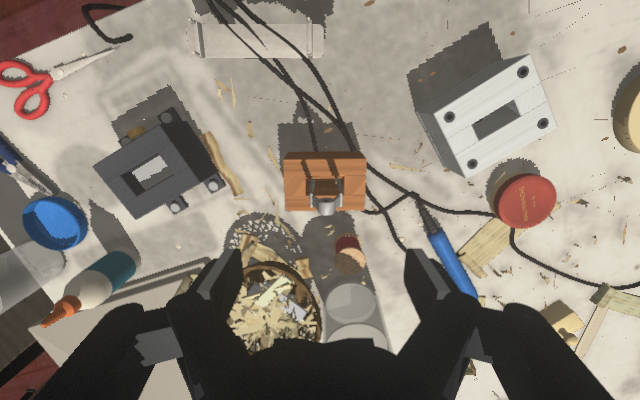

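Stand at (325,182) with tongs top near (325,207), aligned with the tool; block upper right (490,115), nest left (150,168). Zooming on these from the same kind of shot.

```bash
python3 - <<'E'
from h import *
import pickle
p=shot("wrist"); pickle.dump({k:p[k] for k in("img","T","K","dist")},open("w1.pkl","wb"))
im=p["img"][:,:,::-1]
f=lambda r,c,n,s:cv2.resize(im[r:r+n,c:c+n],(s,s),interpolation=cv2.INTER_CUBIC)
a=f(140,280,90,540); b=np.vstack([f(45,420,140,270),f(85,85,140,270)])
cv2.imwrite("pics/e.png",np.hstack([a,b]))
E
```

```text
(no output)
```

View pics/e.png

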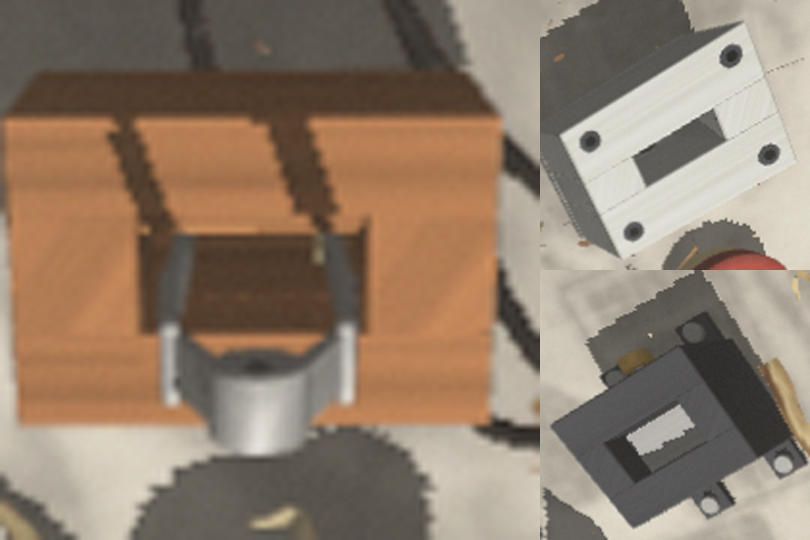

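```bash
cat > fit.py <<'E'
from h import *
import pickle
p=pickle.load(open("w1.pkl","rb"))
k=.5185
def rect(name,px,z,w,l):
    W=np.array([onz(p,(r,c),z) for r,c in px]); print(name,"centre",W.mean(0).round(4))
    for i in range(4):
        e=W[(i+1)%4]-W[i]; print("  len %.4f ang %.1f"%(np.hypot(*e[:2]),np.degrees(np.arctan2(e[1],e[0]))))
rect("stand",[(140+y/6,280+x/6) for x,y in[(5,117),(502,117),(490,425),(18,425)]],.05,60,90)
rect("well",[(140+y/6,280+x/6) for x,y in[(140,235),(368,235),(363,333),(140,333)]],.05,12,42)
rect("plates z.1",[(140+y/6,280+x/6) for x,y in[(162,325),(356,325),(354,400),(164,400)]],.1,12,42)
print("hinge",onz(p,(140+400/6,280+255/6),.124), onz(p,(140+363/6,280+255/6),.124))
rect("block",[(45+y*k,420+x*k) for x,y in[(20,135),(202,22),(255,162),(83,258)]],.06,80,100)
rect("nest",[(85+(y)*k,85+x*k) for x,y in[(12,157),(143,78),(228,178),(94,257)]],.06,70,90)
E
python3 fit.py
```

```text
stand centre [0.5654 0.049  0.05  ]
  len 0.0887 ang 71.0
  len 0.0590 ang -18.6
  len 0.0895 ang -109.0
  len 0.0590 ang 160.7
well centre [0.5669 0.0482 0.05  ]
  len 0.0416 ang 71.0
  len 0.0189 ang -20.4
  len 0.0416 ang -109.0
  len 0.0189 ang 159.6
plates z.1 centre [0.5652 0.05   0.1   ]
  len 0.0299 ang 70.9
  len 0.0123 ang -19.5
  len 0.0298 ang -108.8
  len 0.0125 ang 161.3
hinge [0.5624 0.0504 0.124 ] [0.5572 0.0522 0.124 ]
block centre [0.5546 0.2314 0.06  ]
  len 0.0974 ang 103.8
  len 0.0784 ang 13.7
  len 0.0969 ang -76.7
  len 0.0776 ang -165.9
nest centre [ 0.4891 -0.1205  0.06  ]
  len 0.0894 ang 98.8
  len 0.0651 ang 15.8
  len 0.0959 ang -79.7
  len 0.0670 ang -170.0
```

Emit:
{"name": "step_arm", "arguments": {
  "rows": [
    {"jaw": 100, "dx": 0.02, "dy": 0.0016, "dz": 0.0062, "roll": 0},
    {"jaw": 100, "dx": 0.03, "dy": 0, "dz": 0, "roll": 0},
    {"jaw": 90, "dx": 0.03, "dy": 0, "dz": 0, "roll": 0},
    {"jaw": 80, "dx": 0.03, "dy": 0, "dz": 0, "roll": 0},
    {"jaw": 70, "dx": 0.02, "dy": 0, "dz": 0, "roll": 0},
    {"jaw": 60, "dx": 0.0096, "dy": 0, "dz": 0, "roll": 0},
    {"jaw": 50, "dx": 0, "dy": 0, "dz": 0, "roll": 0},
    {"jaw": 45, "dx": 0, "dy": 0, "dz": 0, "roll": 0},
    {"jaw": 42, "dx": 0, "dy": 0, "dz": 0, "roll": 0},
    {"jaw": 42, "dx": 0, "dy": 0, "dz": 0, "roll": 0}
  ]
}}

```text
t: 5.15
eef_pos: [0.5658, 0.0507, 0.0848]
orientation: [0.512, 1.569, 0.178]
force: [0.1, -0.1, 0.0]
opening: 0.0359
```

Emit:
{"name": "step_arm", "arguments": {
  "rows": [
    {"jaw": 39, "dx": 0, "dy": 0, "dz": 0, "roll": 0},
    {"jaw": 38, "dx": 0, "dy": 0, "dz": 0, "roll": 0},
    {"jaw": 37, "dx": 0, "dy": 0, "dz": 0, "roll": 0},
    {"jaw": 37, "dx": 0, "dy": 0, "dz": 0, "roll": 0},
    {"jaw": 37, "dx": 0, "dy": 0, "dz": 0, "roll": 0}
  ]
}}

```text
t: 5.65
eef_pos: [0.5663, 0.0517, 0.0846]
orientation: [0.874, 1.567, 0.54]
force: [0.1, 1.1, 6.0]
opening: 0.0316
```

Emit:
{"name": "step_arm", "arguments": {
  "rows": [
    {"jaw": 36, "dx": 0, "dy": 0, "dz": 0, "roll": 0},
    {"jaw": 36, "dx": 0, "dy": 0, "dz": 0, "roll": 0},
    {"jaw": 36, "dx": 0, "dy": 0, "dz": 0, "roll": 0}
  ]
}}

```text
t: 5.95
eef_pos: [0.5664, 0.0518, 0.0846]
orientation: [0.858, 1.567, 0.524]
force: [0.9, 1.5, 6.3]
opening: 0.031
```

Emit:
{"name": "step_arm", "arguments": {
  "rows": [
    {"jaw": 35.5, "dx": 0, "dy": 0, "dz": 0, "roll": 0},
    {"jaw": 35.5, "dx": -0.005, "dy": 0, "dz": 0, "roll": 0},
    {"jaw": 35.5, "dx": -0.01, "dy": 0, "dz": 0, "roll": 0},
    {"jaw": 35.5, "dx": -0.015, "dy": 0, "dz": 0, "roll": 0},
    {"jaw": 35.5, "dx": -0.02, "dy": 0, "dz": 0, "roll": 0},
    {"jaw": 35.5, "dx": -0.02, "dy": 0, "dz": 0, "roll": 0},
    {"jaw": 35.5, "dx": -0.02, "dy": 0, "dz": 0, "roll": 0},
    {"jaw": 35.5, "dx": -0.01, "dy": 0, "dz": 0, "roll": 0},
    {"jaw": 35.5, "dx": 0, "dy": 0, "dz": 0, "roll": 0},
    {"jaw": 35.5, "dx": 0, "dy": 0, "dz": 0, "roll": 0}
  ]
}}

```text
t: 6.95
eef_pos: [0.5646, 0.0503, 0.1832]
orientation: [-2.512, 1.57, -2.847]
force: [0.3, -0.2, -1.1]
opening: 0.0306
```

```bash
python3 - <<'E'
from h import *
import pickle
s=ctrl.read_state(); print(s["t"],s["eef_pos"],s["force"],s["opening"]);print(R.from_euler('xyz',s["orientation"]).as_matrix().round(3))
p=shot("wrist"); sc=shot("scene")
for n,q in (("w",p),("s",sc)):
  for k in ("tongs_tip","tongs_grip"):
    r=spotter.place_of(q,k)
    if r: print(n,k,np.round(r[0]["at"],1),r[0]["p"],ray(q,r[0]["at"]), proj(q,s["eef_pos"]-np.array([0,0,.077])))
a=cv2.resize(p["img"][60:260,220:420],(400,400),interpolation=cv2.INTER_CUBIC)
c=proj(sc,s["eef_pos"])[0].astype(int)
b=cv2.resize(sc["img"][c[1]-45:c[1]+55,c[0]-50:c[0]+50],(400,400),interpolation=cv2.INTER_CUBIC)
cv2.imwrite("pics/f.png",np.hstack([a,b])[:,:,::-1])
E
```

```text
6.95 [0.56459362 0.05033439 0.18324533] [ 0.311289   -0.19781523 -1.07462527] 0.030612459684444034
[[-0.001  0.328  0.945]
 [-0.     0.945 -0.328]
 [-1.    -0.001 -0.001]]
w tongs_tip [209.5 321.5] 0.71 (array([0.48969769, 0.07601057, 0.3079123 ]), array([ 0.33577352, -0.12407229, -0.93373562])) [[323.89439981 211.78586312]]
s tongs_tip [189.3 289.3] 0.68 (array([-0.13711405, -0.54653436,  0.76764315]), array([ 0.61646542,  0.52353955, -0.58811284])) [[288.97285828 186.60916843]]
s tongs_grip [161.9 287.5] 0.55 (array([-0.13711405, -0.54653436,  0.76764315]), array([ 0.64088443,  0.54819294, -0.53735616])) [[288.97285828 186.60916843]]
```

View pics/f.png

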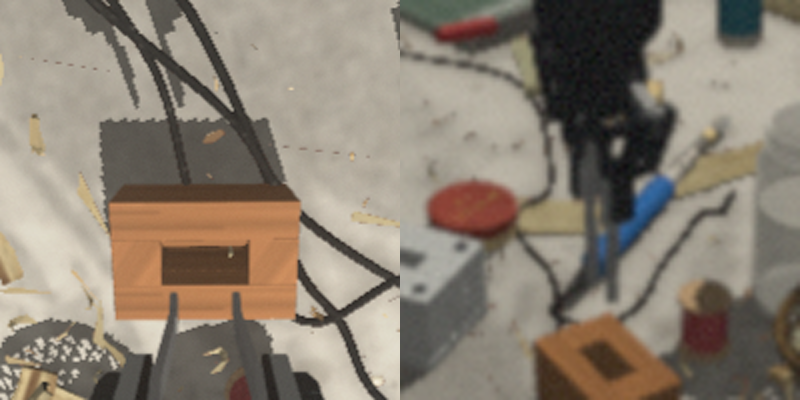

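Tongs hang straight in the grip, tips at about (col 306/338, row 206). Now look into the pocket with the camera above it.

Emit:
{"name": "step_arm", "arguments": {
  "rows": [
    {"jaw": 35.5, "dx": 0, "dy": 0.0351, "dz": -0.0005, "roll": 0},
    {"jaw": 35.5, "dx": 0, "dy": 0.0351, "dz": -0.0005, "roll": 0},
    {"jaw": 35.5, "dx": 0, "dy": 0.0351, "dz": -0.0005, "roll": 0},
    {"jaw": 35.5, "dx": 0, "dy": 0.0351, "dz": -0.0005, "roll": 0},
    {"jaw": 35.5, "dx": 0, "dy": 0.0351, "dz": -0.0005, "roll": 0},
    {"jaw": 35.5, "dx": 0, "dy": 0.0351, "dz": -0.0005, "roll": 0},
    {"jaw": 35.5, "dx": 0, "dy": 0, "dz": 0, "roll": -8.225},
    {"jaw": 35.5, "dx": 0, "dy": 0, "dz": 0, "roll": -8.225},
    {"jaw": 35.5, "dx": 0, "dy": 0, "dz": 0, "roll": -8.225},
    {"jaw": 35.5, "dx": 0, "dy": 0, "dz": 0, "roll": -8.225}
  ]
}}

```text
t: 8.25
eef_pos: [0.6311, 0.2505, 0.183]
orientation: [-2.738, 1.57, -2.492]
force: [0.2, -0.4, -1.3]
opening: 0.0305
```

Emit:
{"name": "step_arm", "arguments": {
  "rows": [
    {"jaw": 35.5, "dx": 0, "dy": 0, "dz": 0, "roll": 0},
    {"jaw": 35.5, "dx": 0, "dy": 0, "dz": 0, "roll": 0}
  ]
}}

```text
t: 8.45
eef_pos: [0.6312, 0.2504, 0.1833]
orientation: [2.924, 1.57, -3.123]
force: [0.7, -0.1, -0.8]
opening: 0.0306
```

```bash
python3 - <<'E'
from h import *
import pickle
s=ctrl.read_state(); print(s["t"],s["eef_pos"],s["force"],s["opening"]);print(R.from_euler('xyz',s["orientation"]).as_matrix().round(3))
p=shot("wrist"); pickle.dump({k:p[k] for k in("img","T","K","dist")},open("w2.pkl","wb"))
for k,z in dict(spacer_mid=.017,pocket_mouth=.06,tongs_tip=.105).items():
    for q in spotter.place_of(p,k)[:2]: print(k,np.round(q["at"],1),round(q["p"],2),onz(p,q["at"],z))
for z in(.06,.008):
  print(proj(p,[.5546,.2314,z]))
c=proj(p,[.5546,.2314,.06])[0].astype(int); r0,c0=max(c[1]-60,0),c[0]-60; print("crop",r0,c0)
save(p,"g.png",(r0,r0+120,c0,c0+120),5)
E
```

```text
8.45 [0.63118234 0.25039624 0.18325685] [ 0.67085868 -0.06909693 -0.78604925] 0.030641635466604082
[[-0.001 -0.234  0.972]
 [-0.     0.972  0.234]
 [-1.     0.    -0.001]]
spacer_mid [103.7 323.1] 0.5 [0.5542 0.231  0.017 ]
spacer_mid [ 69.6 142.4] 0.26 [0.5644 0.0564 0.017 ]
pocket_mouth [102.4 322.3] 0.8 [0.5533 0.2301 0.06  ]
tongs_tip [210.1 323.4] 0.56 [0.63   0.2496 0.105 ]
[[323.47925854 104.37619923]]
[[323.4319219  104.24185437]]
crop 44 263
```

View pics/g.png

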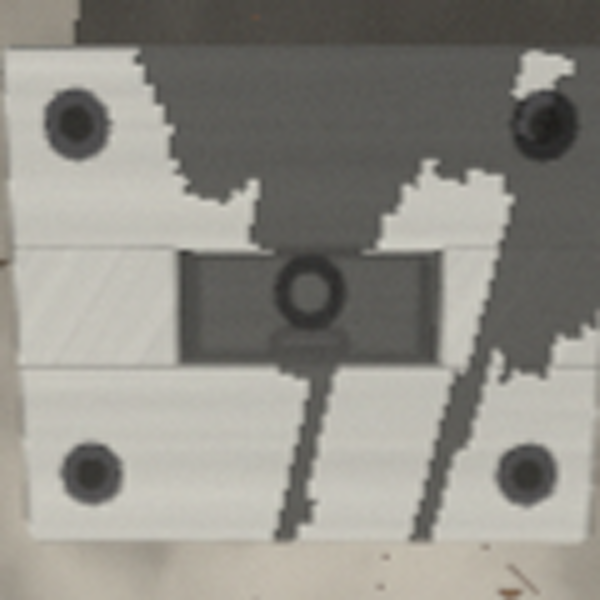

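```bash
python3 - <<'E'
from h import *
import pickle
p=pickle.load(open("w2.pkl","rb"))
f=lambda x,y,z:onz(p,(44+y/5,263+x/5),z)
y=np.array([-.234,.972,0]);z=np.array([.972,.234,0]);t=np.array([.6312,.2504,0])
for n,v in dict(spacer=f(310,292,.026),pocket=np.mean([f(178,248,.06),f(442,248,.06),f(440,365,.06),f(180,365,.06)],0),edge_top=f(310,248,.06),edge_bot=f(310,365,.06)).items(): print(n,v,"dy %.4f dz %.4f"%((v-t)@y,(v-t)@z))
# apparent tip pos vs TCP from pic f (mid row 206.5 col 322.5 -> corner at -4mm)
E
```

```text
spacer [0.5526 0.2324 0.026 ] dy 0.0009 dz -0.0806
pocket [0.555125 0.232825 0.06    ] dy 0.0007 dz -0.0781
edge_top [0.546  0.2306 0.06  ] dy 0.0007 dz -0.0874
edge_bot [0.5642 0.2351 0.06  ] dy 0.0008 dz -0.0687
```

Emit:
{"name": "step_arm", "arguments": {
  "rows": [
    {"jaw": 35.5, "dx": 0, "dy": 0.0008, "dz": -0.02, "roll": 0},
    {"jaw": 35.5, "dx": 0, "dy": 0, "dz": -0.025, "roll": 0},
    {"jaw": 35.5, "dx": 0, "dy": 0, "dz": -0.02, "roll": 0},
    {"jaw": 35.5, "dx": 0.01, "dy": 0, "dz": -0.0145, "roll": 0},
    {"jaw": 35.5, "dx": 0.015, "dy": 0, "dz": 0, "roll": 0},
    {"jaw": 35.5, "dx": 0.01, "dy": 0, "dz": 0, "roll": 0},
    {"jaw": 35.5, "dx": 0, "dy": 0, "dz": 0, "roll": 0},
    {"jaw": 35.5, "dx": 0, "dy": 0, "dz": 0, "roll": 0}
  ]
}}

```text
t: 9.45
eef_pos: [0.5544, 0.2327, 0.1487]
orientation: [0.449, 1.57, 0.689]
force: [1.0, 0.4, -1.0]
opening: 0.0307
```

```bash
python3 - <<'E'
from h import *
import pickle
s=ctrl.read_state(); print(s["t"],s["eef_pos"],s["force"],s["opening"]);print(R.from_euler('xyz',s["orientation"]).as_matrix().round(3))
p=shot("wrist"); pickle.dump({k:p[k] for k in("img","T","K","dist")},open("w3.pkl","wb"))
e=s["eef_pos"]; z=e[2]-.0786
ax=R.from_euler('xyz',s["orientation"]).as_matrix()
print("tipz",z,"pred tip mid, -4mm corner",proj(p,[np.r_[e[:2],z],np.r_[e[:2],z]-.004*ax[:,2]]))
c=proj(p,np.r_[e[:2],.06])[0].astype(int); r0,c0=c[1]-60,c[0]-60; print("crop",r0,c0)
save(p,"i.png",(r0,r0+120,c0,c0+120),5)
E
```

```text
9.45 [0.55438514 0.23267244 0.14874531] [ 0.995657    0.3556737  -1.03635994] 0.030671256607285348
[[ 0.    -0.237  0.971]
 [ 0.     0.971  0.237]
 [-1.     0.     0.   ]]
tipz 0.07014530514769818 pred tip mid, -4mm corner [[324.08334979 211.45479248]
 [324.09314228 206.60882296]]
crop 146 264
```

View pics/i.png

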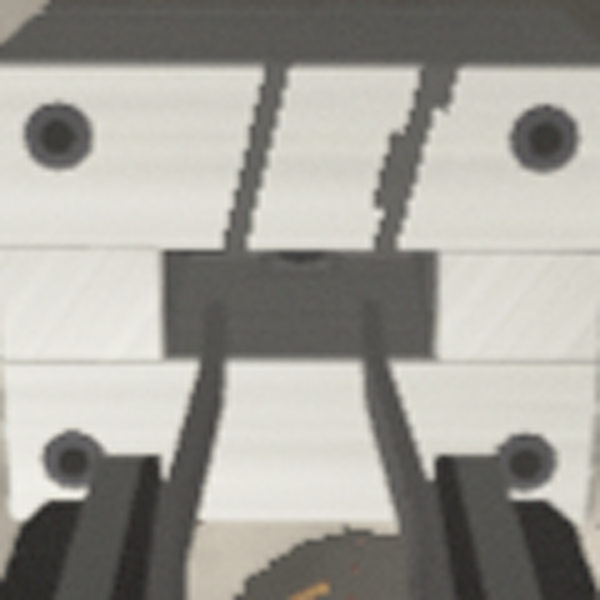

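Tips (row 206.6) sit exactly where predicted, about 1.2 mm toward −y of the pocket middle (col 324). Correct and descend.

Emit:
{"name": "step_arm", "arguments": {
  "rows": [
    {"jaw": 35.5, "dx": 0, "dy": 0.001, "dz": -0.001, "roll": 0},
    {"jaw": 35.5, "dx": 0.008, "dy": 0, "dz": 0, "roll": 0},
    {"jaw": 35.5, "dx": 0.008, "dy": 0, "dz": 0, "roll": 0},
    {"jaw": 35.5, "dx": 0.008, "dy": 0, "dz": 0, "roll": 0},
    {"jaw": 35.5, "dx": 0, "dy": 0, "dz": 0, "roll": 0}
  ]
}}

```text
t: 10.0
eef_pos: [0.5518, 0.2326, 0.1231]
orientation: [-2.863, 1.568, -2.622]
force: [0.5, -0.1, -1.1]
opening: 0.0305
```

Emit:
{"name": "step_arm", "arguments": {
  "rows": [
    {"jaw": 35.5, "dx": 0.008, "dy": 0, "dz": 0, "roll": 0},
    {"jaw": 35.5, "dx": 0.008, "dy": 0, "dz": 0, "roll": 0},
    {"jaw": 35.5, "dx": 0.006, "dy": 0, "dz": 0, "roll": 0},
    {"jaw": 35.5, "dx": 0.006, "dy": 0, "dz": 0, "roll": 0},
    {"jaw": 35.5, "dx": 0, "dy": 0, "dz": 0, "roll": 0},
    {"jaw": 35.5, "dx": 0, "dy": 0, "dz": 0, "roll": 0}
  ]
}}

```text
t: 10.6
eef_pos: [0.5527, 0.2332, 0.0966]
orientation: [2.515, 1.571, 2.755]
force: [0.6, 0.8, -0.6]
opening: 0.0306
```

Emit:
{"name": "step_arm", "arguments": {
  "rows": [
    {"jaw": 35.5, "dx": 0.003, "dy": 0, "dz": 0, "roll": 0},
    {"jaw": 35.5, "dx": 0.003, "dy": 0, "dz": 0, "roll": 0},
    {"jaw": 35.5, "dx": 0, "dy": 0, "dz": 0, "roll": 0},
    {"jaw": 35.5, "dx": 0, "dy": 0, "dz": 0, "roll": 0}
  ]
}}

```text
t: 11.0
eef_pos: [0.5527, 0.2332, 0.0907]
orientation: [1.671, 1.571, 1.911]
force: [-0.4, 0.6, -0.1]
opening: 0.0303
```

Emit:
{"name": "step_arm", "arguments": {
  "rows": [
    {"jaw": 34.5, "dx": 0, "dy": 0, "dz": 0, "roll": 0},
    {"jaw": 34, "dx": 0, "dy": 0, "dz": 0, "roll": 0},
    {"jaw": 34, "dx": 0, "dy": 0, "dz": 0, "roll": 0}
  ]
}}

```text
t: 11.3
eef_pos: [0.5528, 0.2332, 0.0908]
orientation: [0.604, 1.571, 0.844]
force: [0.1, -0.9, -1.1]
opening: 0.0291
```

Emit:
{"name": "step_arm", "arguments": {
  "rows": [
    {"jaw": 33.5, "dx": 0, "dy": 0, "dz": 0, "roll": 0},
    {"jaw": 33, "dx": 0, "dy": 0, "dz": 0, "roll": 0},
    {"jaw": 33, "dx": 0, "dy": 0, "dz": 0, "roll": 0}
  ]
}}

```text
t: 11.6
eef_pos: [0.5527, 0.2332, 0.0907]
orientation: [0.964, 1.571, 1.204]
force: [-0.3, -0.2, -1.8]
opening: 0.0284
```

Emit:
{"name": "step_arm", "arguments": {
  "rows": [
    {"jaw": 32.6, "dx": 0, "dy": 0, "dz": 0, "roll": 0},
    {"jaw": 32.3, "dx": 0, "dy": 0, "dz": 0, "roll": 0},
    {"jaw": 32.3, "dx": 0, "dy": 0, "dz": 0, "roll": 0}
  ]
}}

```text
t: 11.9
eef_pos: [0.5528, 0.2332, 0.0907]
orientation: [0.857, 1.571, 1.097]
force: [0.3, 0.5, -1.2]
opening: 0.0277
```

```bash
python3 - <<'E'
from h import *
o=[]
for i in range(4):
    cams.read_camera("wrist"); o.append(ctrl.read_state()["opening"])
s=ctrl.read_state();print(np.round(o,5),s["t"],s["force"],s["eef_pos"])
E
```

```text
[0.02795 0.02825 0.02793 0.02748] 12.1 [-0.53078155 -0.04600947 -0.52422023] [0.5527547  0.23317223 0.09069022]
```

Emit:
{"name": "step_arm", "arguments": {
  "rows": [
    {"jaw": 31.9, "dx": 0, "dy": 0, "dz": 0, "roll": 0},
    {"jaw": 31.6, "dx": 0, "dy": 0, "dz": 0, "roll": 0},
    {"jaw": 31.6, "dx": 0, "dy": 0, "dz": 0, "roll": 0}
  ]
}}

```text
t: 12.4
eef_pos: [0.5527, 0.2334, 0.0907]
orientation: [1.375, 1.57, 1.615]
force: [-0.1, -0.3, -1.1]
opening: 0.0274
```

```bash
python3 - <<'E'
from h import *
o=[]
for i in range(4):
    cams.read_camera("wrist"); o.append(ctrl.read_state()["opening"])
s=ctrl.read_state();print(np.round(o,5),s["t"],s["force"],s["eef_pos"])
E
```

```text
[0.02711 0.02772 0.02725 0.02771] 12.6 [-0.88514652  1.21603905 -0.50495403] [0.55273682 0.23336303 0.09073456]
```

Emit:
{"name": "step_arm", "arguments": {
  "rows": [
    {"jaw": 31.2, "dx": 0, "dy": 0, "dz": 0, "roll": 0},
    {"jaw": 30.8, "dx": 0, "dy": 0, "dz": 0, "roll": 0},
    {"jaw": 30.8, "dx": 0, "dy": 0, "dz": 0, "roll": 0}
  ]
}}

```text
t: 12.9
eef_pos: [0.5527, 0.2333, 0.0907]
orientation: [1.197, 1.57, 1.437]
force: [0.2, 0.0, 0.1]
opening: 0.0269
```

```bash
cat > o.py <<'E'
from h import *
o=[]
for i in range(6):
    cams.read_camera("wrist"); s=ctrl.read_state(); o.append(np.r_[s["opening"]*1000,s["force"],s["eef_pos"]*1000])
print(np.mean(o,0).round(2),s["t"])
E
python3 o.py
```

```text
[ 2.7090e+01 -3.0000e-01  1.0400e+00 -1.3000e-01  5.5274e+02  2.3331e+02
  9.0750e+01] 13.2
```

Emit:
{"name": "step_arm", "arguments": {
  "rows": [
    {"jaw": 30.4, "dx": 0, "dy": 0, "dz": 0, "roll": 0},
    {"jaw": 30.0, "dx": 0, "dy": 0, "dz": 0, "roll": 0},
    {"jaw": 30.0, "dx": 0, "dy": 0, "dz": 0, "roll": 0}
  ]
}}

```text
t: 13.5
eef_pos: [0.5528, 0.2333, 0.0908]
orientation: [0.754, 1.57, 0.994]
force: [-0.7, 0.4, 0.6]
opening: 0.027
```

```bash
python3 o.py
```

```text
[ 26.7   -0.69   1.18   1.31 552.76 233.28  90.79] 13.8
```

Emit:
{"name": "step_arm", "arguments": {
  "rows": [
    {"jaw": 29.6, "dx": 0, "dy": 0, "dz": 0, "roll": 0},
    {"jaw": 29.3, "dx": 0, "dy": 0, "dz": 0, "roll": 0},
    {"jaw": 29.3, "dx": 0, "dy": 0, "dz": 0, "roll": 0}
  ]
}}

```text
t: 14.1
eef_pos: [0.5528, 0.2333, 0.0908]
orientation: [0.667, 1.57, 0.907]
force: [-0.5, 1.1, 1.8]
opening: 0.0266
```

```bash
python3 o.py
```

```text
[ 26.53  -0.92   1.1    3.25 552.79 233.28  90.8 ] 14.4
```

Emit:
{"name": "step_arm", "arguments": {
  "rows": [
    {"jaw": 29.3, "dx": -0.001, "dy": 0, "dz": 0, "roll": 0},
    {"jaw": 29.3, "dx": -0.001, "dy": 0, "dz": 0, "roll": 0},
    {"jaw": 29.3, "dx": -0.001, "dy": 0, "dz": 0, "roll": 0}
  ]
}}

```text
t: 14.7
eef_pos: [0.5527, 0.2327, 0.0931]
orientation: [-2.519, 1.57, -2.279]
force: [2.0, 1.8, -6.1]
opening: 0.0263
```

Emit:
{"name": "step_arm", "arguments": {
  "rows": [
    {"jaw": 29.3, "dx": -0.001, "dy": 0, "dz": 0, "roll": 0},
    {"jaw": 29.3, "dx": -0.001, "dy": 0, "dz": 0, "roll": 0}
  ]
}}

```text
t: 14.9
eef_pos: [0.5528, 0.2325, 0.0955]
orientation: [-2.124, 1.57, -1.884]
force: [0.8, -0.5, -6.3]
opening: 0.0266
```

Emit:
{"name": "step_arm", "arguments": {
  "rows": [
    {"jaw": 29.3, "dx": -0.002, "dy": 0, "dz": 0, "roll": 0},
    {"jaw": 29.3, "dx": -0.002, "dy": 0, "dz": 0, "roll": 0},
    {"jaw": 29.3, "dx": -0.002, "dy": 0, "dz": 0, "roll": 0}
  ]
}}

```text
t: 15.2
eef_pos: [0.5528, 0.2327, 0.1019]
orientation: [-1.915, 1.57, -1.676]
force: [0.4, 0.2, -3.3]
opening: 0.0266
```

Emit:
{"name": "step_arm", "arguments": {
  "rows": [
    {"jaw": 29.3, "dx": -0.002, "dy": 0, "dz": 0, "roll": 0},
    {"jaw": 29.3, "dx": -0.002, "dy": 0, "dz": 0, "roll": 0}
  ]
}}

```text
t: 15.4
eef_pos: [0.5527, 0.2334, 0.1064]
orientation: [0.594, 1.57, 0.834]
force: [-0.2, -0.3, -0.6]
opening: 0.027
```

Emit:
{"name": "step_arm", "arguments": {
  "rows": [
    {"jaw": 29.3, "dx": -0.002, "dy": 0, "dz": 0, "roll": 0},
    {"jaw": 29.3, "dx": -0.002, "dy": 0, "dz": 0, "roll": 0},
    {"jaw": 29.3, "dx": 0, "dy": 0, "dz": 0, "roll": 0}
  ]
}}

```text
t: 15.7
eef_pos: [0.5528, 0.2333, 0.1101]
orientation: [0.435, 1.57, 0.675]
force: [0.0, -0.4, -1.0]
opening: 0.0266
```

```bash
python3 o.py
```

```text
[ 2.6400e+01 -1.6000e-01  7.0000e-02 -9.1000e-01  5.5274e+02  2.3319e+02
  1.0972e+02] 16.0
```

Emit:
{"name": "step_arm", "arguments": {
  "rows": [
    {"jaw": 29.3, "dx": -0.004, "dy": 0, "dz": 0, "roll": 0},
    {"jaw": 29.3, "dx": -0.006, "dy": 0, "dz": 0, "roll": 0},
    {"jaw": 29.3, "dx": -0.008, "dy": 0, "dz": 0, "roll": 0},
    {"jaw": 29.3, "dx": -0.01, "dy": 0, "dz": 0, "roll": 0},
    {"jaw": 29.3, "dx": -0.01, "dy": 0, "dz": 0, "roll": 0},
    {"jaw": 29.3, "dx": -0.01, "dy": 0, "dz": 0, "roll": 0},
    {"jaw": 29.3, "dx": -0.01, "dy": 0, "dz": 0, "roll": 0},
    {"jaw": 29.3, "dx": -0.006, "dy": 0, "dz": 0, "roll": 0},
    {"jaw": 29.3, "dx": 0, "dy": 0, "dz": 0, "roll": 0},
    {"jaw": 29.3, "dx": 0, "dy": 0, "dz": 0, "roll": 0}
  ]
}}

```text
t: 17.0
eef_pos: [0.5526, 0.233, 0.1736]
orientation: [-2.872, 1.57, -2.632]
force: [-0.9, 0.1, -1.5]
opening: 0.0262
```

```bash
python3 o.py; python3 - <<'E'
from h import *
s=ctrl.read_state()
p=shot("wrist"); sc=shot("scene")
a=cv2.resize(p["img"][150:260,265:385],(480,440),interpolation=cv2.INTER_CUBIC)
c=proj(sc,s["eef_pos"]-np.array([0,0,.06]))[0].astype(int)
b=cv2.resize(sc["img"][c[1]-27:c[1]+28,c[0]-20:c[0]+20],(320,440),interpolation=cv2.INTER_CUBIC)
cv2.imwrite("pics/j.png",np.hstack([a,b])[:,:,::-1])
E
```

```text
[ 2.6520e+01  1.2000e-01 -1.0000e-02 -1.3900e+00  5.5245e+02  2.3300e+02
  1.7323e+02] 17.3
```

View pics/j.png

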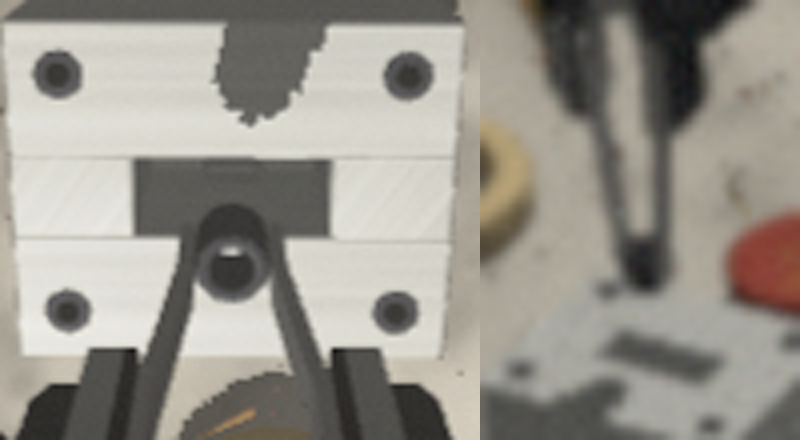

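Spacer is held upright between both tips, clear of the block. Move over to the nest.

Emit:
{"name": "step_arm", "arguments": {
  "rows": [
    {"jaw": 29.3, "dx": -0.005, "dy": -0.013, "dz": -0.006, "roll": 0},
    {"jaw": 29.3, "dx": -0.005, "dy": -0.026, "dz": -0.012, "roll": 0},
    {"jaw": 29.3, "dx": 0, "dy": -0.033, "dz": -0.0145, "roll": 0},
    {"jaw": 29.3, "dx": 0, "dy": -0.033, "dz": -0.0145, "roll": 0},
    {"jaw": 29.3, "dx": 0, "dy": -0.033, "dz": -0.0145, "roll": 0},
    {"jaw": 29.3, "dx": 0, "dy": -0.033, "dz": -0.0145, "roll": 0},
    {"jaw": 29.3, "dx": 0, "dy": -0.033, "dz": -0.0145, "roll": 0},
    {"jaw": 29.3, "dx": 0, "dy": -0.033, "dz": -0.0145, "roll": 0},
    {"jaw": 29.3, "dx": 0, "dy": -0.033, "dz": -0.0145, "roll": 0}
  ]
}}

```text
t: 18.3
eef_pos: [0.4999, -0.0601, 0.1841]
orientation: [-1.655, 1.57, -1.416]
force: [1.5, -0.4, -1.0]
opening: 0.0269
```

Emit:
{"name": "step_arm", "arguments": {
  "rows": [
    {"jaw": 29.3, "dx": 0, "dy": -0.026, "dz": -0.012, "roll": 0},
    {"jaw": 29.3, "dx": 0, "dy": -0.02, "dz": -0.009, "roll": 0},
    {"jaw": 29.3, "dx": 0, "dy": -0.012, "dz": -0.006, "roll": 2},
    {"jaw": 29.3, "dx": 0, "dy": 0, "dz": 0, "roll": 2.2},
    {"jaw": 29.3, "dx": 0, "dy": 0, "dz": 0, "roll": 0},
    {"jaw": 29.3, "dx": 0, "dy": 0, "dz": 0, "roll": 0}
  ]
}}

```text
t: 18.9
eef_pos: [0.4889, -0.1185, 0.1839]
orientation: [0.691, 1.569, 0.861]
force: [0.8, -0.2, -0.9]
opening: 0.0264
```

```bash
python3 o.py; python3 - <<'E'
from h import *
import pickle
s=ctrl.read_state(); print(R.from_euler('xyz',s["orientation"]).as_matrix().round(3))
p=shot("wrist"); pickle.dump({k:p[k] for k in("img","T","K","dist")},open("w4.pkl","wb"))
e=s["eef_pos"]; print(e)
for q in spotter.place_of(p,"nest_mouth")[:2]: print(np.round(q["at"],1),q["p"],onz(p,q["at"],.06))
save(p,"k.png",(140,260,255,395),4)
print(proj(p,[np.r_[e[:2],e[2]-.0827],np.r_[e[:2],.06]]))
E
```

```text
[ 2.6620e+01 -1.2000e-01  2.4000e-01 -1.2100e+00  4.8870e+02 -1.1909e+02
  1.8374e+02] 19.2
[[ 0.    -0.167  0.986]
 [ 0.     0.986  0.167]
 [-1.     0.     0.   ]]
[ 0.48853189 -0.119712    0.18366237]
[193.7 320.2] 0.56 [ 0.4892 -0.1231  0.06  ]
[[324.04844097 209.50959002]
 [323.92329385 193.64266969]]
```

View pics/k.png

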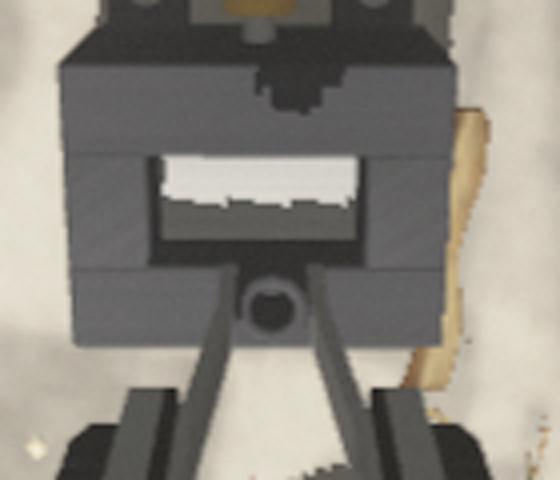

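Mouth centre at crop (258,211) → (row 192.8, col 319.5): shift dy −4 mm. Plate appears roughly 25 mm deep.

Emit:
{"name": "step_arm", "arguments": {
  "rows": [
    {"jaw": 29.3, "dx": 0, "dy": -0.004, "dz": -0.0005, "roll": 0},
    {"jaw": 29.3, "dx": 0.008, "dy": 0, "dz": 0, "roll": 0},
    {"jaw": 29.3, "dx": 0.012, "dy": 0, "dz": 0, "roll": 0},
    {"jaw": 29.3, "dx": 0.01, "dy": 0, "dz": 0, "roll": 0},
    {"jaw": 29.3, "dx": 0.006, "dy": 0, "dz": 0, "roll": 0},
    {"jaw": 29.3, "dx": 0.004, "dy": 0, "dz": 0, "roll": 0},
    {"jaw": 29.3, "dx": 0, "dy": 0, "dz": 0, "roll": 0}
  ]
}}

```text
t: 20.0
eef_pos: [0.4882, -0.1241, 0.143]
orientation: [2.768, 1.57, 2.934]
force: [0.2, 0.2, -1.4]
opening: 0.0264
```

Emit:
{"name": "step_arm", "arguments": {
  "rows": [
    {"jaw": 29.3, "dx": 0.002, "dy": 0, "dz": 0, "roll": 0},
    {"jaw": 29.3, "dx": 0.002, "dy": 0, "dz": 0, "roll": 0},
    {"jaw": 29.3, "dx": 0, "dy": 0, "dz": 0, "roll": 0}
  ]
}}

```text
t: 20.3
eef_pos: [0.4886, -0.1243, 0.1397]
orientation: [-0.131, 1.571, 0.035]
force: [-0.2, 0.3, -1.9]
opening: 0.0267
```

```bash
python3 o.py
```

```text
[ 2.6610e+01 -1.3000e-01  4.0000e-02 -1.1800e+00  4.8864e+02 -1.2431e+02
  1.3980e+02] 20.6
```

Emit:
{"name": "step_arm", "arguments": {
  "rows": [
    {"jaw": 29.3, "dx": 0.002, "dy": 0, "dz": 0, "roll": 0},
    {"jaw": 29.3, "dx": 0.002, "dy": 0, "dz": 0, "roll": 0},
    {"jaw": 29.3, "dx": 0, "dy": 0, "dz": 0, "roll": 0}
  ]
}}

```text
t: 20.9
eef_pos: [0.4883, -0.1243, 0.1354]
orientation: [2.788, 1.57, 2.955]
force: [0.3, 0.0, -1.5]
opening: 0.0266
```

Emit:
{"name": "step_arm", "arguments": {
  "rows": [
    {"jaw": 29.3, "dx": 0.002, "dy": 0, "dz": 0, "roll": 0},
    {"jaw": 29.3, "dx": 0.001, "dy": 0, "dz": 0, "roll": 0},
    {"jaw": 29.3, "dx": 0, "dy": 0, "dz": 0, "roll": 0}
  ]
}}

```text
t: 21.2
eef_pos: [0.4884, -0.1242, 0.1325]
orientation: [2.633, 1.57, 2.8]
force: [-0.4, -0.3, -1.9]
opening: 0.0265
```

Emit:
{"name": "step_arm", "arguments": {
  "rows": [
    {"jaw": 29.3, "dx": 0.002, "dy": 0, "dz": 0, "roll": 0},
    {"jaw": 29.3, "dx": 0.001, "dy": 0, "dz": 0, "roll": 0},
    {"jaw": 29.3, "dx": 0, "dy": 0, "dz": 0, "roll": 0}
  ]
}}

```text
t: 21.5
eef_pos: [0.4885, -0.1243, 0.1295]
orientation: [2.632, 1.57, 2.799]
force: [1.1, -0.4, -0.1]
opening: 0.0266
```

Emit:
{"name": "step_arm", "arguments": {
  "rows": [
    {"jaw": 29.3, "dx": 0.001, "dy": 0, "dz": 0, "roll": 0},
    {"jaw": 29.3, "dx": 0.001, "dy": 0, "dz": 0, "roll": 0},
    {"jaw": 29.3, "dx": 0, "dy": 0, "dz": 0, "roll": 0}
  ]
}}

```text
t: 21.8
eef_pos: [0.4885, -0.1243, 0.1275]
orientation: [2.511, 1.571, 2.678]
force: [0.4, -0.5, -1.5]
opening: 0.0265
```

Emit:
{"name": "step_arm", "arguments": {
  "rows": [
    {"jaw": 29.3, "dx": 0.001, "dy": 0, "dz": 0, "roll": 0},
    {"jaw": 29.3, "dx": 0.001, "dy": 0, "dz": 0, "roll": 0},
    {"jaw": 29.3, "dx": 0, "dy": 0, "dz": 0, "roll": 0}
  ]
}}

```text
t: 22.1
eef_pos: [0.4887, -0.1243, 0.1258]
orientation: [-0.286, 1.571, -0.12]
force: [-0.4, -0.5, 1.5]
opening: 0.0266
```

Possible contact; average the reading.

```bash
python3 o.py
```

```text
[ 2.6630e+01  1.4000e-01 -1.9000e-01  1.4200e+00  4.8870e+02 -1.2428e+02
  1.2581e+02] 22.4
```

Contact felt (+2.6 N on the stop). Release gently.

Emit:
{"name": "step_arm", "arguments": {
  "rows": [
    {"jaw": 30, "dx": 0, "dy": 0, "dz": 0, "roll": 0},
    {"jaw": 30.7, "dx": 0, "dy": 0, "dz": 0, "roll": 0},
    {"jaw": 31.4, "dx": 0, "dy": 0, "dz": 0, "roll": 0},
    {"jaw": 32, "dx": 0, "dy": 0, "dz": 0, "roll": 0},
    {"jaw": 32.5, "dx": 0, "dy": 0, "dz": 0, "roll": 0},
    {"jaw": 33, "dx": 0, "dy": 0, "dz": 0, "roll": 0},
    {"jaw": 33.5, "dx": 0, "dy": 0, "dz": 0, "roll": 0},
    {"jaw": 34, "dx": 0, "dy": 0, "dz": 0, "roll": 0},
    {"jaw": 34.5, "dx": 0, "dy": 0, "dz": 0, "roll": 0},
    {"jaw": 35, "dx": 0, "dy": 0, "dz": 0, "roll": 0}
  ]
}}

```text
t: 23.4
eef_pos: [0.4886, -0.1243, 0.1257]
orientation: [1.603, 1.571, 1.769]
force: [0.1, 0.1, -1.1]
opening: 0.03
```

Emit:
{"name": "step_arm", "arguments": {
  "rows": [
    {"jaw": 35.5, "dx": 0, "dy": 0, "dz": 0, "roll": 0},
    {"jaw": 35.5, "dx": 0, "dy": 0, "dz": 0, "roll": 0},
    {"jaw": 35.5, "dx": -0.002, "dy": 0, "dz": 0, "roll": 0},
    {"jaw": 35.5, "dx": -0.004, "dy": 0, "dz": 0, "roll": 0},
    {"jaw": 35.5, "dx": -0.006, "dy": 0, "dz": 0, "roll": 0},
    {"jaw": 35.5, "dx": -0.008, "dy": 0, "dz": 0, "roll": 0},
    {"jaw": 35.5, "dx": -0.01, "dy": 0, "dz": 0, "roll": 0},
    {"jaw": 35.5, "dx": -0.015, "dy": 0, "dz": 0, "roll": 0},
    {"jaw": 35.5, "dx": -0.015, "dy": 0, "dz": 0, "roll": 0},
    {"jaw": 35.5, "dx": 0, "dy": 0, "dz": 0, "roll": 0}
  ]
}}

```text
t: 24.4
eef_pos: [0.4899, -0.1244, 0.1879]
orientation: [-0.272, 1.566, -0.106]
force: [-0.1, -0.2, -0.4]
opening: 0.0302
```

```bash
python3 o.py; python3 - <<'E'
from h import *
p=shot("wrist"); sc=shot("top")
c=proj(sc,[.4885,-.1243,.06])[0].astype(int);print(c)
for k in("spacer_mid","nest_mouth"):
    for n,q in(("w",p),("t",sc)):
        r=spotter.place_of(q,k)
        if r: print(k,n,np.round(r[0]["at"],1),round(r[0]["p"],2),onz(q,r[0]["at"],.06 if k=="nest_mouth" else .052))
a=cv2.resize(p["img"][140:260,260:380],(480,480),interpolation=cv2.INTER_CUBIC)
b=cv2.resize(sc["img"][c[1]-20:c[1]+20,c[0]-13:c[0]+13],(312,480),interpolation=cv2.INTER_CUBIC)
cv2.imwrite("pics/l.png",np.hstack([a,b])[:,:,::-1])
E
```

```text
[ 3.0360e+01 -2.2000e-01  1.0000e-02 -8.6000e-01  4.8840e+02 -1.2436e+02
  1.8565e+02] 24.7
[378 243]
spacer_mid w [191.5 319.3] 0.74 [ 0.4894 -0.1285  0.052 ]
nest_mouth w [195.1 325.7] 0.58 [ 0.4895 -0.1223  0.06  ]
nest_mouth t [241.7 377.1] 0.88 [ 0.4928 -0.1212  0.06  ]
```

View pics/l.png

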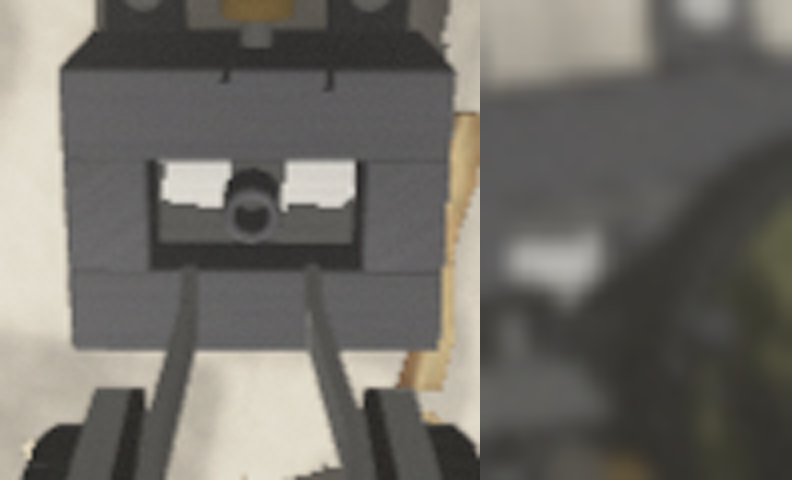

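Spacer stands upright in the nest pocket (crop 252,213), tongs clear. Back to the stand.

Emit:
{"name": "step_arm", "arguments": {
  "rows": [
    {"jaw": 35.5, "dx": 0, "dy": 0.01575, "dz": 0.01054, "roll": 0},
    {"jaw": 35.5, "dx": 0, "dy": 0.0315, "dz": 0.02108, "roll": 0},
    {"jaw": 35.5, "dx": 0, "dy": 0.0315, "dz": 0.02108, "roll": 0},
    {"jaw": 35.5, "dx": 0, "dy": 0.0315, "dz": 0.02108, "roll": 0},
    {"jaw": 35.5, "dx": 0, "dy": 0.0315, "dz": 0.02108, "roll": 0},
    {"jaw": 35.5, "dx": 0, "dy": 0.01575, "dz": 0.01054, "roll": 0},
    {"jaw": 35.5, "dx": 0, "dy": 0, "dz": 0, "roll": 7.15},
    {"jaw": 35.5, "dx": 0, "dy": 0, "dz": 0, "roll": 7.15},
    {"jaw": 35.5, "dx": 0, "dy": 0, "dz": 0, "roll": 7.15},
    {"jaw": 35.5, "dx": 0, "dy": 0, "dz": 0, "roll": 7.15}
  ]
}}

```text
t: 26.0
eef_pos: [0.5663, 0.0486, 0.1855]
orientation: [-3.016, 1.57, 2.93]
force: [0.3, 0.8, -1.1]
opening: 0.0306
```

Emit:
{"name": "step_arm", "arguments": {
  "rows": [
    {"jaw": 35.5, "dx": 0.02, "dy": 0, "dz": 0, "roll": 0},
    {"jaw": 35.5, "dx": 0.02, "dy": 0, "dz": 0, "roll": 0},
    {"jaw": 35.5, "dx": 0, "dy": 0, "dz": 0, "roll": 0},
    {"jaw": 35.5, "dx": 0, "dy": 0, "dz": 0, "roll": 0}
  ]
}}

```text
t: 26.4
eef_pos: [0.5663, 0.0486, 0.1457]
orientation: [-2.874, 1.57, 3.077]
force: [0.5, 0.4, -1.6]
opening: 0.0304
```

```bash
python3 o.py; python3 - <<'E'
from h import *
import pickle
s=ctrl.read_state(); ax=R.from_euler('xyz',s["orientation"]).as_matrix();print(ax.round(3))
p=shot("wrist"); e=s["eef_pos"];t=np.r_[e[:2],e[2]-.0786]
pickle.dump({k:p[k] for k in("img","T","K","dist")},open("w5.pkl","wb"))
print(e,proj(p,[t,t-.004*ax[:,2]]))
save(p,"m.png",(150,250,270,380),5)
E
```

```text
[ 3.0530e+01  3.7000e-01 -2.5000e-01 -7.9000e-01  5.6696e+02  4.8640e+01
  1.4652e+02] 26.7
[[ 0.001  0.327  0.945]
 [ 0.     0.945 -0.327]
 [-1.     0.001  0.001]]
[0.56684459 0.04853979 0.14643938] [[323.75606105 210.83388036]
 [323.76398815 205.98253325]]
```

View pics/m.png

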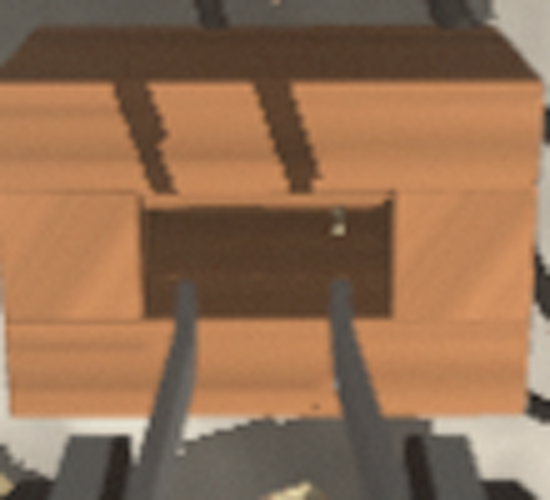

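```bash
python3 - <<'E'
from h import *
import pickle
p=pickle.load(open("w5.pkl","rb")); e=np.array([.5669,.0486,0]); z=np.array([.945,-.327,0]); y=np.array([.327,.945,0])
f=lambda x,Y,h=.05:onz(p,(150+Y/5,270+x/5),h)
for n,q in dict(far=f(265,80),near=f(265,415),mf=f(265,192),mn=f(265,320),l=f(142,256),r=f(392,256),tip=f(264,280,.0679)).items(): print(n,q,"y %.4f z %.4f"%((q-e)@y,(q-e)@z))
E
```

```text
far [0.5369 0.0582 0.05  ] y -0.0007 z -0.0315
near [0.5927 0.039  0.05  ] y -0.0006 z 0.0275
mf [0.5546 0.0521 0.05  ] y -0.0007 z -0.0128
mn [0.576  0.0448 0.05  ] y -0.0006 z 0.0098
l [0.5585 0.0291 0.05  ] y -0.0212 z -0.0016
r [0.572  0.0685 0.05  ] y 0.0205 z -0.0017
tip [0.5628 0.0491 0.0679] y -0.0009 z -0.0040
```

Emit:
{"name": "step_arm", "arguments": {
  "rows": [
    {"jaw": 35.5, "dx": 0, "dy": 0, "dz": -0.0018, "roll": 0},
    {"jaw": 35.5, "dx": 0.007, "dy": 0, "dz": 0, "roll": 0},
    {"jaw": 35.5, "dx": 0.007, "dy": 0, "dz": 0, "roll": 0},
    {"jaw": 35.5, "dx": 0.007, "dy": 0, "dz": 0, "roll": 0},
    {"jaw": 35.5, "dx": 0.007, "dy": 0, "dz": 0, "roll": 0},
    {"jaw": 35.5, "dx": 0, "dy": 0, "dz": 0, "roll": 0}
  ]
}}

```text
t: 27.35
eef_pos: [0.5638, 0.049, 0.1163]
orientation: [-2.663, 1.568, -2.995]
force: [0.7, -0.1, -0.6]
opening: 0.0303
```

Emit:
{"name": "step_arm", "arguments": {
  "rows": [
    {"jaw": 35.5, "dx": 0.007, "dy": 0, "dz": 0, "roll": 0},
    {"jaw": 35.5, "dx": 0.007, "dy": 0, "dz": 0, "roll": 0},
    {"jaw": 35.5, "dx": 0.007, "dy": 0, "dz": 0, "roll": 0},
    {"jaw": 35.5, "dx": 0.006, "dy": 0, "dz": 0, "roll": 0},
    {"jaw": 35.5, "dx": 0, "dy": 0, "dz": 0, "roll": 0}
  ]
}}

```text
t: 27.85
eef_pos: [0.5641, 0.049, 0.0897]
orientation: [-2.65, 1.569, -2.982]
force: [-0.6, -0.6, -1.3]
opening: 0.0299
```

Emit:
{"name": "step_arm", "arguments": {
  "rows": [
    {"jaw": 35.5, "dx": 0.003, "dy": 0, "dz": 0, "roll": 0},
    {"jaw": 35.5, "dx": 0.002, "dy": 0, "dz": 0, "roll": 0},
    {"jaw": 35.5, "dx": 0, "dy": 0, "dz": 0, "roll": 0}
  ]
}}

```text
t: 28.15
eef_pos: [0.5646, 0.0491, 0.0856]
orientation: [3.138, 1.571, 2.806]
force: [-0.4, -0.1, -0.2]
opening: 0.0308
```

Emit:
{"name": "step_arm", "arguments": {
  "rows": [
    {"jaw": 35.5, "dx": 0.001, "dy": 0, "dz": 0, "roll": 0},
    {"jaw": 35.5, "dx": 0, "dy": 0, "dz": 0, "roll": 0},
    {"jaw": 35.5, "dx": 0, "dy": 0, "dz": 0, "roll": 0}
  ]
}}

```text
t: 28.45
eef_pos: [0.5648, 0.0491, 0.0849]
orientation: [0.597, 1.57, 0.264]
force: [0.8, 0.3, -0.1]
opening: 0.0302
```

```bash
python3 o.py
```

```text
[ 3.0430e+01  7.0000e-02 -1.0000e-01  3.3000e-01  5.6484e+02  4.9130e+01
  8.4850e+01] 28.75
```

Emit:
{"name": "step_arm", "arguments": {
  "rows": [
    {"jaw": 36.5, "dx": 0, "dy": 0, "dz": 0, "roll": 0},
    {"jaw": 37.5, "dx": 0, "dy": 0, "dz": 0, "roll": 0},
    {"jaw": 39, "dx": 0, "dy": 0, "dz": 0, "roll": 0},
    {"jaw": 41, "dx": 0, "dy": 0, "dz": 0, "roll": 0},
    {"jaw": 46, "dx": 0, "dy": 0, "dz": 0, "roll": 0},
    {"jaw": 55, "dx": 0, "dy": 0, "dz": 0, "roll": 0},
    {"jaw": 65, "dx": 0, "dy": 0, "dz": 0, "roll": 0},
    {"jaw": 70, "dx": 0, "dy": 0, "dz": 0, "roll": 0},
    {"jaw": 70, "dx": 0, "dy": 0, "dz": 0, "roll": 0}
  ]
}}

```text
t: 29.65
eef_pos: [0.5647, 0.0491, 0.0847]
orientation: [1.453, 1.571, 1.121]
force: [1.0, 0.7, 0.1]
opening: 0.0593
```

Emit:
{"name": "step_arm", "arguments": {
  "rows": [
    {"jaw": 70, "dx": -0.01, "dy": 0, "dz": 0, "roll": 0},
    {"jaw": 70, "dx": -0.02, "dy": 0, "dz": 0, "roll": 0},
    {"jaw": 70, "dx": -0.03, "dy": 0, "dz": 0, "roll": 0},
    {"jaw": 70, "dx": -0.03, "dy": 0, "dz": 0, "roll": 0},
    {"jaw": 70, "dx": -0.03, "dy": 0, "dz": 0, "roll": 0},
    {"jaw": 70, "dx": -0.02, "dy": 0, "dz": 0, "roll": 0},
    {"jaw": 70, "dx": 0, "dy": 0, "dz": 0, "roll": 0},
    {"jaw": 70, "dx": 0, "dy": 0, "dz": 0, "roll": 0}
  ]
}}

```text
t: 30.45
eef_pos: [0.5646, 0.049, 0.2252]
orientation: [0.346, 1.57, 0.014]
force: [0.1, 0.2, -0.6]
opening: 0.0601
```

```bash
python3 o.py; python3 - <<'E'
from h import *
p=shot("wrist")
for k,z in dict(tongs_grip=.085,tongs_tip=.006,jaw_a=.119,spacer_mid=.052,nest_mouth=.06).items():
    for q in spotter.place_of(p,k)[:1]: print(k,np.round(q["at"],1),round(q["p"],2),onz(p,q["at"],z))
im=p["img"][:,:,::-1]
f=lambda P,n,s:(lambda c:cv2.resize(im[c[1]-n:c[1]+n,c[0]-n:c[0]+n],(s,s),interpolation=cv2.INTER_CUBIC))(proj(p,P)[0].astype(int))
cv2.imwrite("pics/n.png",np.hstack([f([.565,.049,.06],50,400),f([.489,-.124,.06],50,400)]))
E
```

```text
[ 5.9840e+01 -4.0000e-02 -1.0000e-02 -2.2000e-01  5.6397e+02  4.8940e+01
  2.2382e+02] 30.75
tongs_grip [189.2 323.4] 0.9 [0.5645 0.0485 0.085 ]
tongs_tip [171.9 323.8] 0.74 [0.5659 0.0485 0.006 ]
jaw_a [197.8 320.4] 0.63 [0.5612 0.0469 0.119 ]
spacer_mid [170.8 142.6] 0.8 [ 0.4907 -0.1329  0.052 ]
nest_mouth [169.5 144.9] 0.71 [ 0.4902 -0.1243  0.06  ]
```

```bash
python3 -c "
from workcell import workorder
print(workorder.job_done())"
```

```text
the job is handed in; nothing more can be done
None
```

I finished the job and handed it in at about 31 s of the 64 s allowed; no verdict is reported. I took the tongs from their stand, gripped the spacer in the pocket and drew it out against the plunger. It went down onto the nest's stop at about 2.6 N of measured contact, and the tongs went back in their stand.

**Last checks:**
- **Spacer:** after release, the picture showed it standing upright near the middle of the nest pocket. The final network reading put it about 8.5 mm from the pocket's middle. That is inside the 18 mm limit but disagrees with the picture, and I put it down to the steep viewing angle.
- **Tongs:** the readings put the tips about 1 mm from the middle of the well, with a lean of about 0.02 rad. The tip height was not checked after release; the force rose just before it, as the tips met the floor.
- **Gripper:** it is open about 14 cm above the stand with no force on it.

**Not verified:**
- The tip grip force was only inferred from the jaw opening. It was enough to hold the spacer without slipping, and I saw no sign of crushing.
- The final close-up picture could not be viewed because the limit of 12 had been reached, so the last check rests on the numbers.
- I did not measure the jar, spool, wax tin and glue bottle again at the end. No unexpected contact force appeared during the moves.

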